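# Close the leaning paint tub: press its lid home and slide the lock over it

## Robot

A 6-joint arm with a two-finger parallel gripper is mounted at the origin on the work surface. World frame = base frame: x ahead of the robot, y to its left, z up, the work surface at z = 0. Lengths are in mm, angles in rad, forces in N, time in s.
With the tool pointing down it reaches from about 350 to 775 mm from the base axis. Payload 7.3 kg.
Tool frame: the origin (TCP) lies midway between the tips of the shut fingers; the grasp point (between the pads) lies 19 mm behind it; z points along the fingers, y is the line along which they close (so a half turn about z gives the same grasp; the last joint's range is limited). The gripper opens to 92 mm and grips with 3 to 60 N. Pads are 19 mm wide; open, the fingers measure 130 mm over their backs; the gripper's body (75 mm by 190 mm) begins 47 mm behind the grasp point.
Start: joints at [-1.27, 0.342, 1.524, -0, 1.275, -0.146], TCP at [226.867, -473.473, 226.741] pointing down, gripper open.
Joint ranges: [-2.53, 2.53], [-0.77, 2.02], [0.04, 2.7], [-1, 4.14], [0.28, 2.66], [-3.11, 3.11]. Speed limits (rad/s): [2.57, 2.57, 3.14, 3.14, 3.14, 3.14].

## Interface

Orientations are given as [roll, pitch, yaw] about the fixed x, y, z axes, in that order (R = Rz(yaw) Ry(pitch) Rx(roll)).
In Python, from plant import bot gives the robot as it stands.
- The arm moves only by the tool servo_tool, never from a script. Its argument "deltas" is a list of rows, each a list of 2 entries, a list of its own where there are three numbers: the shift along the tool's x, y, z in m, then the turn, a rotation vector about the tool's x, y, z in degrees. A call has 1 to 20 rows; each row shifts and turns the commanded pose from where the row before left it, along the tool's axes as they then stand; what a row does not reach is not made up. A row lasts 1/8 s, in which the tool goes at most 62.5 mm and 10.7 degrees, less where a joint would pass 70% of its speed; a pose out of reach is approached as far as the arm can. A call with a gripper value outside its range is refused whole. "fingers" is the opening, from 0 (shut) to 1 (fully open), set as the call begins (left out, the last holds). The fingers move at their own pace and stop on an object; the grip force is fixed at half the most. Time passes only in rows, so rows that do not move let the fingers close. It gives the time, the measured TCP pose, the force, the opening and the grip force at its end, in the units of the state.
- bot.get_obs(): the state, without advancing time (a new reading comes with each control period).
- bot.capture(name): name is "side" or "top"; returns the picture (420x560x3 uint8, red, green, blue); there is no depth.
- bot.camera_model(name): a dict with "mtx" (3x3 intrinsics, pixels), "xyz" and "rotation" of the camera in the world. Camera axes: x right, y down, z forward; pixel columns grow to the right and rows downward; lengths in mm; the calibration is good to about 2 mm. A picture is of the moment at which its call begins. camera_model takes no time and is no camera call.
- bot.close_job(): hands the job in; it is judged then, once.
The state is a dict: "time": time; "joint_positions": joint angles; "dq": joint speeds; "tau": joint torques, N m; "tool_pos": TCP position; "tcp_rot": TCP orientation; "contact_force": force on the tool from outside, world axes, zero at the start; "moment": the same for the moment, N m; "grip_width": finger opening in mm; "finger_force": force on a finger pad.
Only numpy, scipy, OpenCV 4.12 (cv2) and the standard library are available. Lean on these libraries where they do the work, as an engineer would, in place of code of your own. Each camera call takes 0.05 s, during which the arm holds its last target. There are 200 camera calls.

## Task

The lid of the paint tub in the tilted stand is sitting loose: press it down until it is fully home on the tub all round, then slide the black lock grip beside it all the way to its end stop, towards the tub, so that its steel tongue covers the lid's edge. Reach in under the brush bar that runs above the lid without bumping it, and leave the other things on the table where they are.

Things in the scene. Friction and masses are not known exactly. Their poses are not given: they have to be found in the camera images.
- stand: Fixed stand, a white tub clamped in it leaning 30 deg to its front (-x, facing the robot's right: yaw 1.27..1.87). Origin on the table under the seated lid's centre, z up. The lock is on its -y side, away from the robot. Base x -130..140, y -210..150, 12 mm thick. In this frame (mm): seated lid's top centre (0, 0, 150), tub's outward axis (-0.5, 0, 0.866). 12 mm posts at x 120, y 135 and -195.
- brush_bar: Fixed level 12 mm steel bar of the stand, over the lid. Origin and axes are the stand's: it runs from (10, -195, 305) to (10, 135, 305) mm, joined at its ends by level tubes to the posts behind; two brushes hang at y 112 and 92 down to z 175. A gripper pointing straight down at the lid would hit it; one leaning along the tub's axis passes well in front.
- lid_top (a point): Centre of the lid's flat top; moves with it. z points out of the lid along the tub's axis (30 deg from vertical), y is the stand's y, x is uphill. Grey lid, 114 mm across, its centre of 84 mm raised 2 mm, skirt 10 mm deep. At home the skirt meets the white collar of equal diameter on the tub; until then the narrower white neck shows in a gap.
- lid (a joint): How far the lid is pressed down along the tub's axis, m: 0 = 12 mm proud, 0.012 = fully home against a hard stop. Starts between 0 and 0.005. It resists with about 6 N all the way (a little more when moved fast), and stays where it is left. It cannot tip.
- lock_grip (a point): Centre of the lock's black grip block, 26 x 14 x 28 mm along point x, y, z (axes as lid_top). 14 mm below it: top of its steel carriage, 26 x 40 mm, with a 4 mm tongue towards the tub; 20 mm below: top of the aluminium track, 34 x 100 mm. In the stand's frame the grip is at (-8.5, travel - 130, 164.7) mm.
- lock (a joint): Travel of the lock along the stand's +y, towards the tub, m: 0 = open, 0.045 = end stop, tongue 12 mm over the lid's edge. Starts between 0 and 0.012. It resists with about 2.5 N and stays where it is left.
- jar: Bystander: loose closed white paint jar with a grey lid, upright, 89 mm in diameter, 95 mm tall, 0.45 kg, on the table behind the stand (its +x side). Origin at the centre of its underside.
- frame: Bystander: loose dark wooden picture frame lying flat, 180 by 240 by 18 mm (x, y, z), on the right of the table. Origin at the centre of its underside.
- scissors: Bystander: loose pair of scissors lying flat in front of the stand (its -x side), about 160 mm long, 10 mm thick. Origin at the pivot, on the table; x towards the blade tips.
- power_strip: Bystander: fixed white four-socket strip on the left of the table, 60 by 230 by 40 mm. Origin at the centre of its underside, y along its length.

How it is judged (in metres and radians):
On the way, in this order (a step that is already met when the one before it is completed fails the run):
1. the lid is pressed fully home (value of joint lid above 0.0102 m), for 0.2 s.
2. then the lock is slid to its end stop (value of joint lock above 0.042 m), for 0.2 s.
At the end, for the whole second after the job is handed in: The lid is home (within 1.8 mm of its stop), the lock is at its end stop (within 3 mm) and the jar is at rest (value of joint lid above 0.0102 m and value of joint lock above 0.042 m and linear speed of jar below 0.02 m/s); the robot touches nothing.
It fails at once if the brush bar is bumped (over 5 N) (contact force between any of the arm, the fingers and brush_bar above 5 N).
It fails at once if the jar, the frame or the scissors are moved more than 30 mm, or the jar tipped over (distance of any of jar, frame, scissors from where it was at the start of the episode above 0.03 m or angle between jar's own z axis and vertical above 0.5 rad).
It also fails if it takes over 38 s, if anything falls off the work surface, if the arm or the gripper's body presses on something with over 40 N, if the wrist force passes 120 N, or if a joint passes its speed limit or range.

## Working session

There is one attempt and no reset: what is moved stays moved. The work goes in short steps, Python scripts to look and compute and a tool call to move; the robot and the scene stay as the last step left them, time stands still between calls to the robot, and variables do not carry over. Pictures are saved under pics/ and viewed, at most 10 in all, crops included, and the job is handed in when it is done.

Besides the shell and the picture viewer there is one more tool, called by a JSON object that holds its "name" and its "arguments". servo_tool: Moves the arm, as the interface text tells. Its arguments: {"type":"object","properties":{"deltas":{"type":"array"},"fingers":{"type":"number"}},"required":["deltas"]}

```bash
ls; mkdir -p pics
python3 - <<'E'
from plant import bot
import cv2
o=bot.get_obs();print(o)
for n in("side","top"):
    im=bot.capture(n);cv2.imwrite(f"pics/{n}0.png",cv2.cvtColor(im,cv2.COLOR_RGB2BGR));print(bot.camera_model(n))
E
```

```text
pics
{'time': 0.0, 'joint_positions': array([-1.26999434e+00,  3.42705720e-01,  1.52500389e+00,  7.51414215e-06,
        1.27540432e+00, -1.45983473e-01]), 'dq': array([-0.0007551 , -0.00040477,  0.00031167, -0.00080995,  0.00024606,
       -0.00153421]), 'tau': array([-3.80750702e-03, -4.31262946e+01, -2.44222087e+01,  7.15118204e-02,
        5.60399517e-02, -1.32163213e-04]), 'tool_pos': array([ 226.74542067, -473.06301697,  226.05837324]), 'tcp_rot': array([-3.14008861e+00, -2.28401604e-04,  4.46783090e-01]), 'contact_force': array([ 0.68597462,  0.05144505, -1.06779702]), 'moment': array([-0.05821649,  0.00560121, -0.0027557 ]), 'finger_force': 0.0, 'grip_width': 91.82538469704949}
{'mtx': array([[481.20336707,   0.        , 275.56491713],
       [  0.        , 481.20336707, 206.75474137],
       [  0.        ,   0.        ,   1.        ]]), 'xyz': array([1090.77627763,  749.96866487, 1268.99173096]), 'rotation': array([-2.45974665e+00, -1.03295269e-03,  2.50750452e+00])}
{'mtx': array([[525.04325265,   0.        , 281.19636864],
       [  0.        , 525.04325265, 200.63974647],
       [  0.        ,   0.        ,   1.        ]]), 'xyz': array([ 235.02497014,   15.46800794, 1699.52704753]), 'rotation': array([-2.95761236, -0.01319186, -1.54602436])}
```

View pics/side0.png

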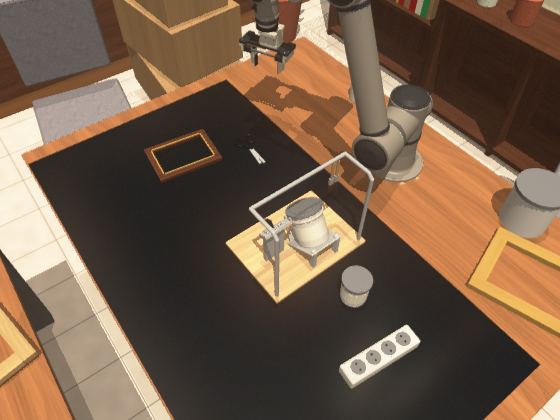

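View pics/top0.png

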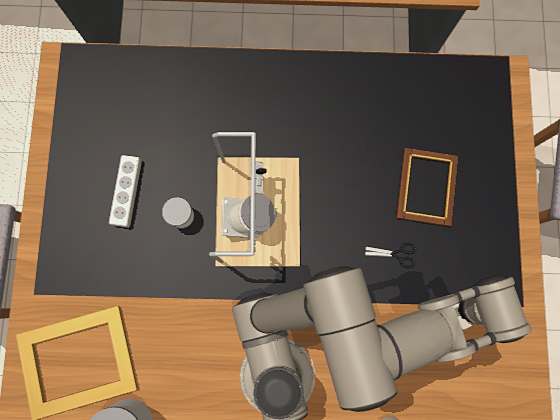

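Run:
```python
import cv2
t=cv2.imread("pics/top0.png")[125:275,200:310]
s=cv2.imread("pics/side0.png")[145:305,220:380]
cv2.imwrite("pics/topc.png",cv2.resize(t,None,fx=4,fy=4,interpolation=cv2.INTER_CUBIC))
cv2.imwrite("pics/sidec.png",cv2.resize(s,None,fx=3.75,fy=3.75,interpolation=cv2.INTER_CUBIC))
```

```text
(no output)
```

View pics/topc.png

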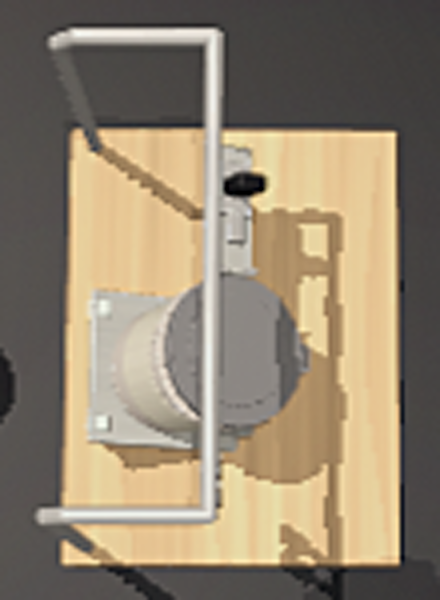

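View pics/sidec.png

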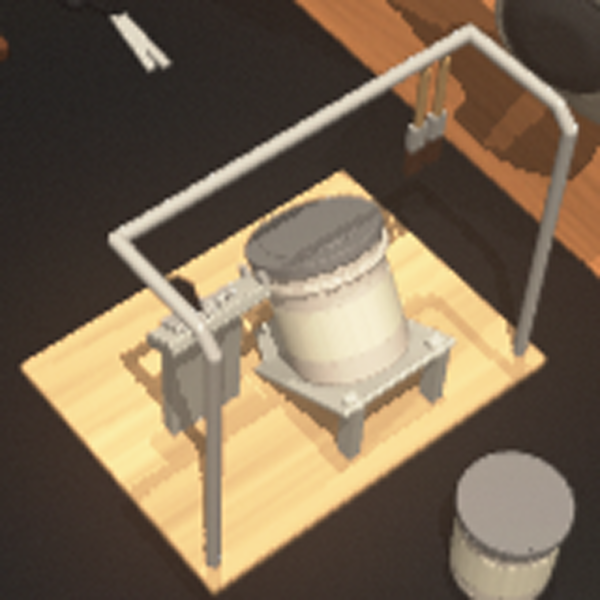

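```bash
cat > h.py <<'E'
import numpy as np
from scipy.spatial.transform import Rotation as R
from scipy.optimize import least_squares
from plant import bot
eul=lambda e:R.from_euler('xyz',e)
def proj(n,P):
    c=bot.camera_model(n);q=eul(c['rotation']).inv().apply(np.atleast_2d(P)-c['xyz'])@c['mtx'].T
    return q[:,:2]/q[:,2:]
def s2w(p,S):  # stand -> world
    return R.from_euler('z',p[2]*1.).apply(np.atleast_2d(S))+[p[0],p[1],0]
E
python3 - <<'E'
from h import *
S=[[140,-210,12],[-130,-210,12],[-130,150,12],[140,150,12],[10,-195,305],[10,135,305],[120,-195,305],[120,135,305]]
t=np.array([[71,130],[398,131],[402,565],[61,564],[214,37],[210,516],[57,40],[45,516]])/4+[200,125]
s=np.array([[217,590],[20,367],[343,171],[546,358],[120,238],[470,35],[213,350],[570,125]])/3.75+[220,145]
f=lambda p:np.r_[proj('top',s2w(p,S))-t,proj('side',s2w(p,S))-s].ravel()
r=least_squares(f,[480,60,1.57],loss='soft_l1',x_scale=[100,100,1]);p=r.x;print(p,f(p).reshape(-1,2).round(1).tolist())
np.save('p.npy',p)
# lock travel from the grip's pixel positions
a=np.array([245,184])/4+[200,125];b=np.array([183,288])/3.75+[220,145]
for tr in (0,6,12):
    w=s2w(p,[-8.5,tr-130,164.7]);print(tr,w,(proj('top',w)-a).round(1),(proj('side',w)-b).round(1))
E
```

```text
[485.05679712  71.00095317   1.59695549] [[-0.5, -0.6], [-0.8, -0.7], [-1.0, -0.2], [-0.3, 0.1], [-0.5, -0.1], [-0.6, -0.3], [-1.1, -1.0], [-0.9, -0.3], [-0.8, -0.9], [-0.5, -1.8], [-0.4, -1.8], [0.5, -1.3], [-1.0, -0.5], [-0.2, -1.7], [0.5, -2.9], [0.7, -3.2]]
0 [[615.23464755  65.90416421 164.7       ]] [[-0.4 -1.7]] [[-1.3  2.1]]
6 [[609.23670033  65.74722715 164.7       ]] [[-0.4  0.2]] [[0.3 1.1]]
12 [[603.23875312  65.59029009 164.7       ]] [[-0.5  2.2]] [[2.  0.1]]
```

```bash
cat >> h.py <<'E'
p=np.load('p.npy')
xs,ys=s2w(p,[[1,0,0],[0,1,0]])-[p[0],p[1],0]
ax=-.5*xs+[0,0,.866]; up=np.cross(ys,ax)
Rt=R.from_matrix(np.c_[np.cross(-ys,-ax),-ys,-ax])
lid0=s2w(p,[0,0,150])[0]
def at(u,y,a): return lid0+u*up+y*ys+a*ax   # uphill, stand y, height over seated lid
def go(target):
    o=bot.get_obs();Rc=eul(o['tcp_rot'])
    print('t',o['time'],'turn deg',np.degrees((Rc.inv()*Rt).as_rotvec()).round(1),'shift cur mm',Rc.inv().apply(target-o['tool_pos']).round(1),'shift final-axes',Rt.inv().apply(target-o['tool_pos']).round(1),'q',o['joint_positions'].round(2),'F',o['contact_force'].round(1))
E
python3 - <<'E'
from h import *
print(at(-15,-15,100),Rt.as_euler('xyz'));go(at(-15,-15,100))
E
```

```text
[501.6992427    8.42484666 229.1       ] [ 3.14159265 -0.52361148  1.59695549]
t 0.1 turn deg [ 17.2  26.5 -64.3] shift cur mm [ 456.  -315.5   -2.5] shift final-axes [412.2 287.4 234.5] q [-1.27  0.34  1.52 -0.    1.28 -0.15] F [-0.3  0.3  0.2]
```

{"name": "servo_tool", "arguments": {"deltas": [[[0.045,-0.03,-0.01],[0,0,0]],[[0.045,-0.03,-0.01],[0,0,0]],[[0.045,-0.03,-0.01],[0,0,0]],[[0.045,-0.03,-0.01],[0,0,0]],[[0.045,-0.03,-0.01],[0,0,0]],[[0,0,0],[2.46,3.79,-9.19]],[[0,0,0],[2.46,3.79,-9.19]],[[0,0,0],[2.46,3.79,-9.19]],[[0,0,0],[2.46,3.79,-9.19]],[[0,0,0],[2.46,3.79,-9.19]],[[0,0,0],[2.46,3.79,-9.19]],[[0,0,0],[2.46,3.79,-9.19]],[[0,0,0],[0,0,0]],[[0,0,0],[0,0,0]]], "fingers": 0}}

```text
time: 1.85
tool_pos: [364.9, -240.8, 276.6]
tcp_rot: [-3.14, -0.522, 1.593]
contact_force: [0.4, -0.2, 0.5]
grip_width: 0.5
finger_force: 0.0
```

Run:
```python
from h import *
go(at(-15,-15,100));print(bot.get_obs()['tool_pos'])
```

```text
t 1.85 turn deg [-0.   0.1 -0.2] shift cur mm [189.6 142.7 163.6] shift final-axes [188.9 143.3 163.9] q [-0.97  0.37  1.46  0.28  1.75 -1.  ] F [ 0.4 -0.2  0.5]
[ 364.91561482 -240.79577658  276.62798035]
```

{"name": "servo_tool", "arguments": {"deltas": [[[0.0315,0.0238,0.0273],[0,0,0]],[[0.0315,0.0238,0.0273],[0,0,0]],[[0.0315,0.0238,0.0273],[0,0,0]],[[0.0315,0.0238,0.0273],[0,0,0]],[[0.0315,0.0238,0.0273],[0,0,0]],[[0.0315,0.0238,0.0273],[0,0,0]],[[0,0,0],[0,0,0]],[[0,0,0],[0,0,0]]]}}

```text
time: 2.85
tool_pos: [500.9, 8.2, 229.5]
tcp_rot: [3.141, -0.521, 1.597]
contact_force: [-0.4, 0.1, 0.0]
grip_width: 0.6
finger_force: 0.0
```

Run:
```python
from h import *
import cv2
go(at(-15,-15,100))
s=cv2.cvtColor(bot.capture('side'),cv2.COLOR_RGB2BGR)[105:305,200:400]
cv2.imwrite("pics/s1.png",cv2.resize(s,None,fx=3,fy=3,interpolation=cv2.INTER_CUBIC))
```

```text
t 2.85 turn deg [ 0.   0.1 -0. ] shift cur mm [-0.1  0.8  0.5] shift final-axes [-0.1  0.8  0.5] q [-0.43  0.38  1.58  0.47  1.44 -0.58] F [-0.4  0.1  0. ]
```

View pics/s1.png

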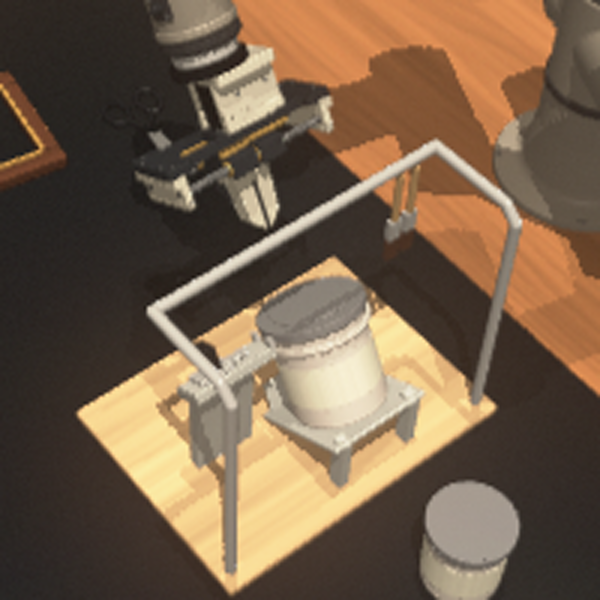

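{"name": "servo_tool", "arguments": {"deltas": [[[0,0,0.02],[0,0,0]],[[0,0,0.02],[0,0,0]],[[0,0,0.02],[0,0,0]],[[0,0,0.015],[0,0,0]],[[0,0,0.002],[0,0,0]],[[0,0,0.002],[0,0,0]],[[0,0,0.002],[0,0,0]],[[0,0,0.002],[0,0,0]],[[0,0,0.002],[0,0,0]],[[0,0,0.002],[0,0,0]],[[0,0,0.002],[0,0,0]],[[0,0,0.002],[0,0,0]],[[0,0,0.002],[0,0,0]],[[0,0,0.002],[0,0,0]]]}}

```text
time: 4.65
tool_pos: [500.0, 55.5, 147.1]
tcp_rot: [3.141, -0.522, 1.597]
contact_force: [-2.0, -2.9, 5.4]
grip_width: 0.4
finger_force: 3.1
```

Run:
```python
from h import *
go(at(-15,-15,0))
```

```text
t 4.65 turn deg [-0.   0.1  0. ] shift cur mm [0.2 0.5 5.5] shift final-axes [0.2 0.5 5.5] q [-0.35  0.46  1.72  0.52  1.22 -0.62] F [-2.  -2.9  5.4]
```

Contact with the ~6 N resistance. Continue slowly to the stop.

{"name": "servo_tool", "arguments": {"deltas": [[[0,0,0.001],[0,0,0]],[[0,0,0.001],[0,0,0]],[[0,0,0.001],[0,0,0]],[[0,0,0.001],[0,0,0]],[[0,0,0.001],[0,0,0]]]}}

```text
time: 5.28
tool_pos: [500.0, 57.9, 142.8]
tcp_rot: [3.141, -0.522, 1.597]
contact_force: [-2.0, -3.5, 5.0]
grip_width: 0.6
finger_force: 2.9
```

{"name": "servo_tool", "arguments": {"deltas": [[[0,0,0.001],[0,0,0]],[[0,0,0.001],[0,0,0]]]}}

```text
time: 5.52
tool_pos: [500.0, 58.4, 141.9]
tcp_rot: [3.141, -0.522, 1.598]
contact_force: [-5.3, -9.0, 18.0]
grip_width: 0.5
finger_force: 10.2
```

{"name": "servo_tool", "arguments": {"deltas": [[[0,0,0.001],[0,0,0]],[[0,0,0],[0,0,0]],[[0,0,0],[0,0,0]]]}}

```text
time: 5.9
tool_pos: [500.0, 58.5, 141.9]
tcp_rot: [3.14, -0.521, 1.599]
contact_force: [-7.2, -10.1, 20.1]
grip_width: -0.0
finger_force: 11.1
```

Run:
```python
from h import *
go(at(-15,-15,0))
print('next'); go(at(0,-169,60))
```

```text
t 5.9 turn deg [0.1 0.1 0.1] shift cur mm [ 0.3  0.4 -0.6] shift final-axes [ 0.3  0.4 -0.6] q [-0.35  0.46  1.73  0.52  1.21 -0.62] F [ -7.2 -10.1  20.1]
next
t 5.9 turn deg [0.1 0.1 0.1] shift cur mm [ 14.9 154.5 -60.4] shift final-axes [ 15.3 154.4 -60.6] q [-0.35  0.46  1.73  0.52  1.21 -0.62] F [ -7.2 -10.1  20.1]
```

{"name": "servo_tool", "arguments": {"deltas": [[[0,0,-0.01],[0,0,0]],[[0,0,-0.025],[0,0,0]],[[0,0,-0.025],[0,0,0]],[[0.002,0.031,0],[0,0,0]],[[0.002,0.031,0],[0,0,0]],[[0.002,0.031,0],[0,0,0]],[[0.002,0.031,0],[0,0,0]],[[0.002,0.031,0],[0,0,0]],[[0,0,0],[0,0,0]],[[0,0,0],[0,0,0]]]}}

```text
time: 7.15
tool_pos: [654.7, 42.5, 196.2]
tcp_rot: [-3.14, -0.523, 1.596]
contact_force: [-0.5, -1.3, -0.1]
grip_width: 0.5
finger_force: 0.0
```

Run:
```python
from h import *
import cv2
go(at(-4,-169,13))
s=cv2.cvtColor(bot.capture('side'),cv2.COLOR_RGB2BGR)[155:305,200:350]
t=cv2.cvtColor(bot.capture('top'),cv2.COLOR_RGB2BGR)[125:275,200:310]
cv2.imwrite("pics/s2.png",cv2.resize(s,None,fx=4,fy=4,interpolation=cv2.INTER_CUBIC))
cv2.imwrite("pics/t2.png",cv2.resize(t,None,fx=4,fy=4,interpolation=cv2.INTER_CUBIC))
```

```text
t 7.15 turn deg [-0.1  0.  -0. ] shift cur mm [ 1.4  0.3 43.5] shift final-axes [ 1.4  0.2 43.5] q [-0.29  0.67  1.18  0.5   1.48 -0.41] F [-0.5 -1.3 -0.1]
```

View pics/s2.png

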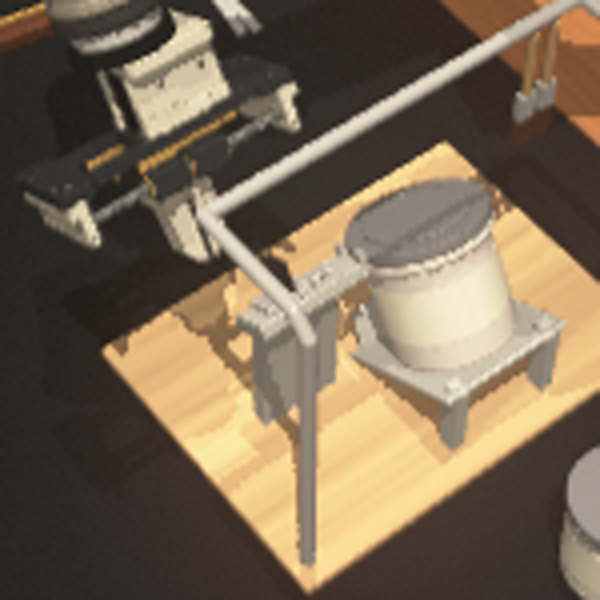

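{"name": "servo_tool", "arguments": {"deltas": [[[0,0,0.015],[0,0,0]],[[0,0,0.015],[0,0,0]],[[0.001,0,0.013],[0,0,0]],[[0,-0.005,0],[0,0,0]],[[0,-0.005,0],[0,0,0]],[[0,-0.005,0],[0,0,0]],[[0,-0.005,0],[0,0,0]],[[0,-0.005,0],[0,0,0]],[[0,-0.005,0],[0,0,0]],[[0,0,0],[0,0,0]]]}}

```text
time: 8.5
tool_pos: [624.5, 63.8, 160.3]
tcp_rot: [-3.141, -0.522, 1.597]
contact_force: [1.4, -0.8, -0.2]
grip_width: 0.8
finger_force: 0.5
```

Run:
```python
from h import *
go(at(-4,-111,13))
```

```text
t 8.5 turn deg [-0.   0.1 -0. ] shift cur mm [  0.3 -28.2   1.3] shift final-axes [  0.3 -28.2   1.3] q [-0.27  0.64  1.34  0.51  1.36 -0.46] F [ 1.4 -0.8 -0.2]
```

{"name": "servo_tool", "arguments": {"deltas": [[[0,-0.004,0],[0,0,0]],[[0,-0.004,0],[0,0,0]],[[0,-0.004,0],[0,0,0]],[[0,-0.004,0],[0,0,0]]]}}

```text
time: 9.0
tool_pos: [608.6, 63.5, 160.1]
tcp_rot: [3.142, -0.523, 1.597]
contact_force: [2.7, -1.1, 3.2]
grip_width: 0.3
finger_force: 1.6
```

{"name": "servo_tool", "arguments": {"deltas": [[[0,-0.003,0],[0,0,0]],[[0,-0.003,0],[0,0,0]],[[0,-0.003,0],[0,0,0]],[[0,-0.003,0],[0,0,0]]]}}

```text
time: 9.5
tool_pos: [596.6, 63.2, 160.0]
tcp_rot: [-3.141, -0.523, 1.597]
contact_force: [2.8, -1.0, 2.1]
grip_width: 0.3
finger_force: 1.5
```

{"name": "servo_tool", "arguments": {"deltas": [[[0,-0.002,0],[0,0,0]],[[0,-0.002,0],[0,0,0]],[[0,-0.001,0],[0,0,0]],[[0,-0.001,0],[0,0,0]]]}}

```text
time: 10.0
tool_pos: [595.5, 62.9, 160.5]
tcp_rot: [3.13, -0.521, 1.598]
contact_force: [22.3, 3.8, -6.6]
grip_width: 0.4
finger_force: 10.9
```

{"name": "servo_tool", "arguments": {"deltas": [[[0,-0.001,0],[0,0,0]],[[0,-0.001,0],[0,0,0]],[[0,-0.001,0],[0,0,0]]]}}

```text
time: 10.38
tool_pos: [595.1, 62.8, 160.7]
tcp_rot: [3.124, -0.521, 1.599]
contact_force: [32.2, 7.9, -10.1]
grip_width: 0.4
finger_force: 15.6
```

{"name": "servo_tool", "arguments": {"deltas": [[[0,0.006,0],[0,0,0]],[[0,0.014,0],[0,0,0]],[[0,0.005,-0.03],[0,0,0]],[[0,0,-0.04],[0,0,0]],[[0,0.01,-0.05],[0,0,0]],[[0,0.01,-0.05],[0,0,0]],[[0,0,0],[0,0,0]],[[0,0,0],[0,0,0]]]}}

```text
time: 11.38
tool_pos: [634.2, -20.3, 305.8]
tcp_rot: [-3.137, -0.523, 1.595]
contact_force: [0.2, -0.2, -0.4]
grip_width: 0.4
finger_force: 0.0
```

Run:
```python
from h import *
import cv2
go(at(-4,-150,13))
ims=[]
for n,(r,c) in dict(side=(180,230),top=(125,210)).items():
    im=cv2.cvtColor(bot.capture(n),cv2.COLOR_RGB2BGR)[r:r+100,c:c+100]
    w=s2w(p,[[-8.5,-85,164.7],[-8.5,-92,164.7],[-8.5,-97,164.7]]);print(n,((proj(n,w)-[c,r])*4).round().tolist())
    ims.append(cv2.resize(im,None,fx=4,fy=4,interpolation=cv2.INTER_CUBIC))
cv2.imwrite("pics/f.png",cv2.hconcat(ims))
```

```text
t 11.375 turn deg [-0.2  0.  -0.1] shift cur mm [  0.5   3.9 169.5] shift final-axes [  0.5   3.3 169.5] q [-0.39  0.59  1.02  0.48  1.74 -0.38] F [ 0.2 -0.2 -0.4]
side [[199.0, 145.0], [191.0, 150.0], [186.0, 153.0]]
top [[203.0, 236.0], [203.0, 227.0], [203.0, 220.0]]
```

View pics/f.png

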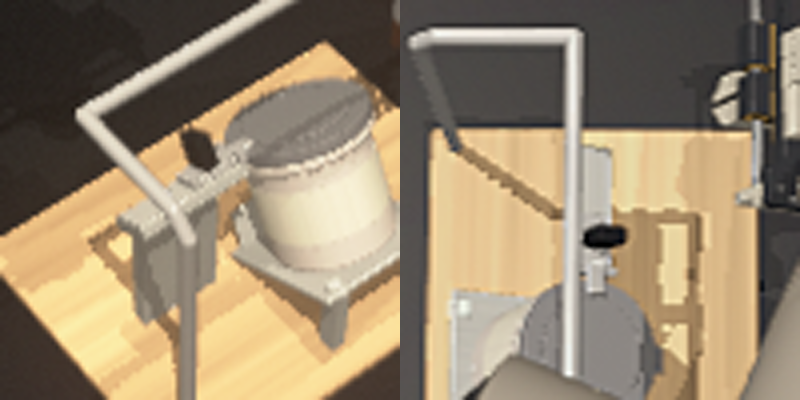

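The grip is now at (200,147) in the side half and (204,237) in the top half of the picture. That matches the predicted end-stop pixels (199,145) and (203,236). The tongue covers the lid's edge, the lid is down, and the arm is clear.

```bash
python3 -c "
from plant import bot
print(bot.close_job())"
```

```text
the job is handed in; nothing more can be done
None
```

The lid is pressed home to its hard stop, the lock is at its end stop with the tongue over the lid's edge, nothing else on the table was disturbed as far as I could tell, and the job was handed in at about 11.5 s; no verdict was returned.

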